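Draw the shoehorn out of the valet box

TASK

The shoehorn is shut inside the wooden valet box under the black tie bar tray. Push the tray back along its guides over the fixed deck until its spring catch snaps and keeps it fully open, then take hold of the shoehorn, tilt it handle end up and draw it slantwise out through the opening, easing it past the edges without forcing it and leaving the other things on the ledge alone. Finish still holding it: the whole shoehorn held still in the gripper, clear in the air at least 5 cm above the top of the tray, with the tray left fully open.

Things in the scene. Friction and masses are not known exactly. Their poses are not given: they have to be found in the camera images.
- valet_box: Fixed oak valet box, outside 290 (its x) by 130 (its y), z up; origin at the centre of its underside, on the ledge. Walls 9 thick. Felt-lined compartment x -136..+136, y -56..+56, floor at z 6. All walls end at z 46; a guide strip on each long wall (|y| 58..65) stands to z 54. Half x -136..0 has a fixed deck; half x 0..136 is closed by the sliding tray.
- deck_edge (a point): Middle of the fixed oak deck's free edge, at box (0, 0, 43) mm. The deck is 6 thick, box z 40..46, and covers x -136..0 for good, so the compartment under it is 34 high. With the tray fully open the opening is box x +10..+136, y -56..+56; the shoehorn is longer than that and still reaches under the deck.
- tray (a joint): Slide of the black acrylic tie bar tray, m: 0 = shut, grows as it moves along the box's -x over the deck, end stop 0.135. It is captive in its guides and cannot be lifted out. Slides with 1 to 2 N; from about 0.125 a sprung ball in the guide strip resists (7 to 9 N push in all); past about 0.1315 it gives way with a snap, the tray runs to the end stop and is kept there.
- tray_front (a point): Middle of the outer face of the tray's upright front wall (towards box +x), at box x = 145 mm - joint, z 57. The tray is 146 (box x) by 108 (y), underside at box z 47, walls to z 65, front wall 8 thick to z 67. Nothing stands in front of it: fingertips can push this face in the box's -x direction, over the end wall (z 46). Tie bars are fixed in the tray.
- shoehorn: Loose shoehorn, 200 long, about 70 g, lying flat on the compartment floor, its x along the box's x within 3 degrees; origin at mid-length on its underside, z up. Flat-sided dark wooden handle at x 0..+98, 18 wide (y), 16 high (z 0..16). Steel trough blade at x -100..0, up to 38 wide, 9 high. Centre of mass near its middle. Its handle lies under the shut tray.
- horn_tip (a point): Blade tip of the shoehorn, at shoehorn (-100, 0, 5) mm.
- horn_end (a point): Handle end of the shoehorn, at shoehorn (100, 0, 8) mm.
- cufflink_box: Bystander: loose chrome cufflink box with a spring clip in front, 75 x 75 x 37; origin at the centre of its underside. Not to be disturbed.
- collar_case: Bystander: loose flat plastic collar stay case, 50 x 90 x 16; origin at the centre of its underside. Not to be disturbed.
- ring_dome: Bystander: glass dome with a ball knob over a ceramic ring dish, on a wooden foot, 100 across, 110 high; origin at the centre of its underside. Not to be disturbed.

How it is judged:
By the outcome, as a careful person would: the job done as asked, in the order asked, and still so for the second after the job is handed in, while the arm keeps its last pose, push and grip.
It also fails if it takes over 54 s, if anything falls off the work surface, if the arm or the gripper's body presses on something with over 40 N, if the wrist force passes 120 N, or if a joint passes its speed limit or range.

ROBOT

A 6-joint arm with a two-finger parallel gripper is mounted at the origin on the work surface. World frame = base frame: x ahead of the robot, y to its left, z up, the work surface at z = 0. Lengths are in m, angles in rad, forces in N, time in s.
With the tool pointing down it reaches from about 0.275 to 0.825 m from the base axis. Payload 5.2 kg.
Tool frame: the origin (TCP) lies on the centre line of the jaws, within the pads' length; the fingertips stand 14 mm ahead of it and the grasp point (between the pads) lies 5 mm behind it; z points along the fingers, y is the direction in which the jaws open and shut (so a half turn about z gives the same grasp; the last joint's range is limited). The gripper opens to 93 mm and grips with 3 to 60 N. Pads are 15 mm wide; open, the fingers measure 128 mm over their backs; the gripper's body (75 mm by 188 mm) begins 65 mm behind the grasp point.
Start: joints at [1.054, 0.259, 1.535, -0, 1.348, -0.203], TCP at [0.17, 0.523, 0.233] pointing down, gripper open.
Joint ranges: [-3.14, 3.14], [-0.91, 2.08], [0.19, 2.58], [-1.22, 4.36], [0.22, 2.71], [-3.12, 3.12]. Speed limits (rad/s): [2.57, 2.57, 3.14, 3.14, 3.14, 3.14].

INTERFACE

Orientations are given as a 3x3 rotation matrix whose columns are the frame's x, y, z axes.
In Python, from bench import robot gives the robot as it stands.
- The arm moves only by the tool servo_tool, never from a script. Its argument "motion" is a list of rows, each a list of 4 numbers: the shift along the tool's x, y, z in mm, then the turn about the tool's z in rad. A call has 1 to 20 rows; each row is the pose to reach, as a shift and turn from the pose commanded when the call began, along the tool's axes at that moment; what a row does not reach only later rows make up. A row lasts 1/10 s, in which the tool goes at most 50 mm and 8.59 degrees, less where a joint would pass 70% of its speed; a pose out of reach is approached as far as the arm can. A call with a gripper value outside its range is refused whole. "claw" is the finger opening in mm, from 0 to 93, set as the call begins (left out, the last holds). The fingers move at their own pace and stop on an object; "grip_force" is the grip in N (left out, the last holds). Time passes only in rows, so rows that repeat a pose let the fingers close. It gives the time, the measured TCP pose, the force and the opening at its end, in the units of the state.
- robot.get_obs(): the state, without advancing time (a new reading comes with each control period).
- robot.snapshot(name): name is "scene" or "top"; returns the picture (384x512x3 uint8, blue, green, red); there is no depth.
- robot.camera_params(name): a dict with "fx", "fy", "cx", "cy" (pixels), "pose" (4x4, takes a point from camera to world coordinates). Camera axes: x right, y up, looking along -z (the intrinsics and any distortion apply to the point x, -y, -z); pixel columns grow to the right and rows downward; lengths in m; the calibration is good to about 2 mm. A picture is of the moment at which its call begins. camera_params takes no time and is no camera call.
- robot.sign_off(): hands the job in, once; it reports no verdict.
The state is a dict: "time_s": time; "qpos": joint angles; "joint_vel": joint speeds; "effort": joint torques, N m; "tool_pos": TCP position; "ee_rot": TCP orientation; "force": force on the tool from outside, world axes, zero at the start; "ft_torque": the same for the moment, N m; "width": finger opening in m.
Only numpy, scipy, OpenCV 4.12 (cv2) and the standard library are available. Lean on these libraries where they do the work, as an engineer would, in place of code of your own. Each camera call takes 0.05 s, during which the arm holds its last target. There are 200 camera calls.

## Working session

There is one attempt and no reset: what is moved stays moved. The work goes in short steps, Python scripts to look and compute and a tool call to move; the robot and the scene stay as the last step left them, time stands still between calls to the robot, and variables do not carry over. Pictures are saved under pics/ and viewed, about 8 in all and at most 12, crops included, and the job is handed in when it is done.

Besides the shell and the picture viewer there is one more tool, called after "Call:" as name(argument=value, ...), one argument or row to a line, values as JSON. servo_tool: Moves the arm, as the interface text tells. Its arguments: {"type":"object","properties":{"motion":{"type":"array"},"claw":{"type":"number"},"grip_force":{"type":"number"}},"required":["motion"]}

```bash
mkdir -p pics
python3 - <<'E'
from bench import robot
import cv2,numpy as np
np.set_printoptions(precision=4,suppress=True)
for n in("scene","top"):
    cv2.imwrite(f"pics/{n}0.png",robot.snapshot(n)); c=robot.camera_params(n); print(n,c)
o=robot.get_obs();print(o["tool_pos"],o["ee_rot"],o["time_s"])
E
```

```text
scene {'fx': 400.62965314576843, 'fy': 400.62965314576843, 'cx': 259.5193183700985, 'cy': 199.2202902757235, 'pose': array([[-0.8951, -0.2865,  0.3417,  0.9901],
       [ 0.4458, -0.5927,  0.6709,  0.5618],
       [ 0.0103,  0.7528,  0.6582,  0.7138],
       [ 0.    ,  0.    ,  0.    ,  1.    ]])}
top {'fx': 457.2323850823717, 'fy': 457.2323850823717, 'cx': 261.10358002736024, 'cy': 195.03364974921251, 'pose': array([[ 0.0149,  0.9848, -0.1731,  0.4623],
       [-0.9999,  0.0153,  0.0007, -0.1038],
       [ 0.0033,  0.1731,  0.9849,  1.0672],
       [ 0.    ,  0.    ,  0.    ,  1.    ]])}
[0.1695 0.5227 0.2319] [[-0.9512  0.3087 -0.0008]
 [ 0.3087  0.9512 -0.0014]
 [ 0.0003 -0.0016 -1.    ]] 0.1
```

View pics/top0.png

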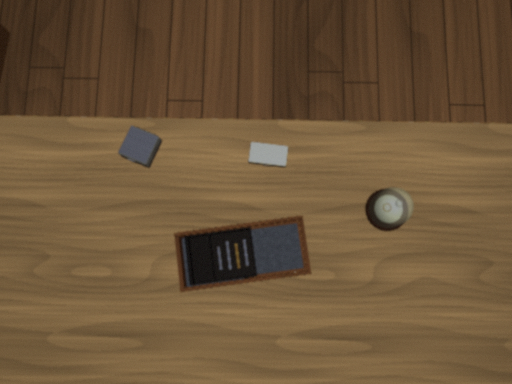

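View pics/scene0.png

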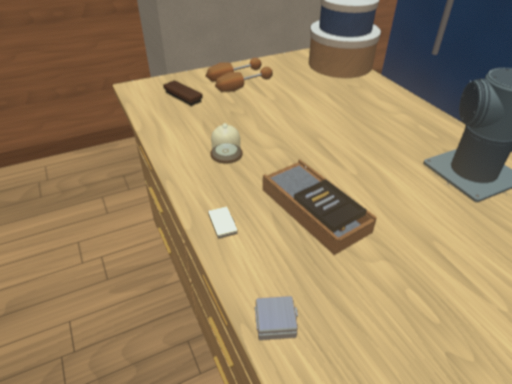

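Top view: the box spans about (176..310, 217..291), tray and its front wall at the left end (world +y), deck at the right. Bystanders: cufflink box (140,146), collar case (268,154) and dome (388,208), all farther out in +x.

Run:
```python
import cv2
a=cv2.imread("pics/top0.png")[205:300,165:320]
b=cv2.imread("pics/scene0.png")[155:255,255:380]
cv2.imwrite("pics/c1.png",cv2.resize(a,None,fx=5,fy=5,interpolation=cv2.INTER_CUBIC))
```

```text
(no output)
```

View pics/c1.png

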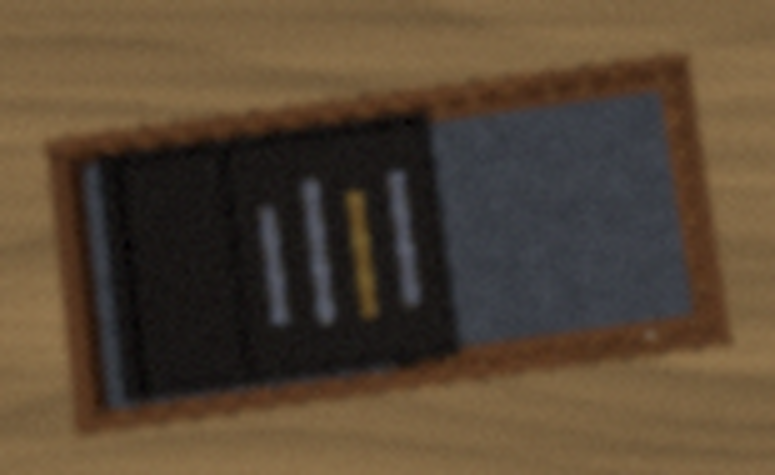

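```bash
cat > h.py <<'E'
import numpy as np,cv2
from bench import robot
np.set_printoptions(precision=4,suppress=True)
def ray(n,u,v,z):
    c=robot.camera_params(n);P=c["pose"]
    d=P[:3,:3]@np.array([(u-c["cx"])/c["fx"],-(v-c["cy"])/c["fy"],-1]);o=P[:3,3]
    return o+d*(z-o[2])/d[2]
def proj(n,X):
    c=robot.camera_params(n);P=c["pose"];p=(np.asarray(X)-P[:3,3])@P[:3,:3]
    return np.c_[c["cx"]-c["fx"]*p[:,0]/p[:,2],c["cy"]+c["fy"]*p[:,1]/p[:,2]]
def boxT(x,y,yaw):
    T=np.eye(4);c,s=np.cos(yaw),np.sin(yaw);T[:2,:2]=[[c,-s],[s,c]];T[:2,3]=x,y;return T
def tow(T,p): p=np.atleast_2d(p);return p@T[:3,:3].T+T[:3,3]
E
python3 - <<'E'
from h import *
f=lambda u,v,z:ray("top",165+u/5,205+v/5,z)
# outer corners of top rim (guides/walls)
A,B,C,D=[f(u,v,.048) for u,v in((50,148),(690,58),(730,342),(82,432))]
print(A,B,C,D); L=np.linalg.norm
print(L(A-B),L(C-D),L(A-D),L(B-C)); c=(A+B+C+D)/4
ax=((A-B)+(D-C));ax/=L(ax);print("c",c,"left axis",ax,np.arctan2(ax[1],ax[0]))
for nm,u,v,z in(("tray right edge top",430,115,.065),("",455,350,.065),("strip L",85,165,.046),("stripL2",108,405,.046),("strip R",105,165,.067),("stripR2",128,400,.067),("felt right",662,95,.046),("",690,310,.046),("black seam",232,150,.05)):
    p=f(u,v,z)-c; print(nm,p@ax,p@np.array([-ax[1],ax[0],0]))
im=robot.snapshot("scene")[150:260,250:385]
cv2.imwrite("pics/c2.png",cv2.resize(im,None,fx=5.5,fy=5.5,interpolation=cv2.INTER_CUBIC))
E
```

```text
[0.5489 0.086  0.048 ] [ 0.5937 -0.1993  0.048 ] [ 0.4682 -0.2168  0.048 ] [0.4253 0.0661 0.048 ]
0.2887561577279343 0.28613769926040755 0.12519634852138137 0.1266632230772841
c [ 0.509 -0.066  0.048] left axis [-0.1525  0.9883  0.    ] 1.723936558501142
tray right edge top -0.02566009434293589 -0.05217063631795662
 -0.02272070738480396 0.050135504258583
strip L 0.12978888551635165 -0.053134716146694065
stripL2 0.13116921425040318 0.052671601014825
strip R 0.11785086738730162 -0.04977208644326485
stripR2 0.11912223663059952 0.051747325048900124
felt right -0.12987121623553655 -0.04875688886937858
 -0.127690232990632 0.04715892400330922
black seam 0.06371990923248559 -0.05036525762052476
```

View pics/c2.png

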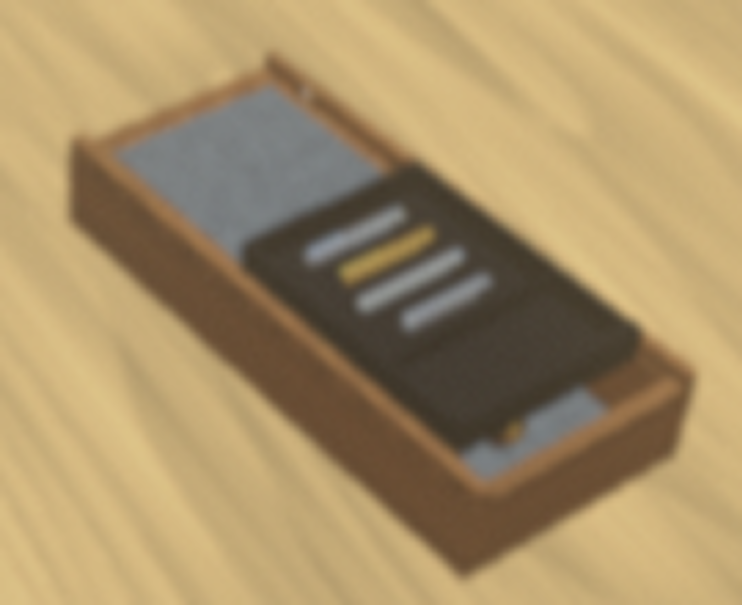

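The scene crop shows the tray already about 25 mm open; the orange dot at crop (512,432) is the handle end seen through the gap. The felted deck is at the far end, with the catch in the guide strip at (305,92). Box fit: centre (0.509,-0.066), yaw 1.724 (290x130 against 288x126 measured).

```bash
cat >> h.py <<'E'
T=boxT(.509,-.066,1.724)
def shift(bx,by,bz):
    o=robot.get_obs();R=o["ee_rot"];d=tow(T,[bx,by,bz])[0]-o["tool_pos"]
    ty=R[:,1];w=T[:3,1];w=w if w@ty>0 else -w
    print("shift mm",1000*R.T@d,"turn",np.arctan2(np.cross(ty,w)@R[:,2],ty@w))
def st():
    o=robot.get_obs();print("t",o["time_s"],"box",(o["tool_pos"]-T[:3,3])@T[:3,:3]*1000,"F",(o["force"])@T[:3,:3],"w",o["width"],"q",o["qpos"])
E
python3 - <<'E'
from h import *
shift(.150,0,.20); 
p=ray("scene",343,228.5,.017);print("horn end box",(p-T[:3,3])@T[:3,:3])
E
```

```text
shift mm [-437.0996 -321.3021   32.3374] turn 1.1038285281243716
horn end box [ 0.1051 -0.      0.017 ]
```

Call:
servo_tool(
  motion=[
    [-15,-11,1,0.05],
    [-45,-33,3,0.15],
    [-82,-60,6,0.27],
    [-119,-87,9,0.39],
    [-156,-114,12,0.51],
    [-193,-141,15,0.63],
    [-230,-168,18,0.75],
    [-267,-195,21,0.87],
    [-304,-222,24,0.98],
    [-341,-249,27,1.05],
    [-378,-276,30,1.104],
    [-408,-300,32,1.104],
    [-427,-314,32,1.104],
    [-437,-321,32,1.104],
    [-437,-321,32,1.104],
    [-437,-321,32,1.104],
  ],
  claw=0,
)

```text
time_s: 1.75
tool_pos: [0.4856, 0.0837, 0.2005]
ee_rot: [[-0.153, 0.988, -0.001], [0.988, 0.153, 0.001], [0.001, -0.001, -1.0]]
force: [-0.9, -0.4, 0.1]
width: 0.0004
```

Run:
```python
from h import *
st();shift(.150,0,.068)
```

```text
t 1.75 box [151.5001   0.2397 200.4659] F [-0.2447  0.9425  0.1141] w 0.0003594820298741411 q [-0.0565  0.1817  1.7165  0.0005  1.2443 -0.2098]
shift mm [ -1.5939   0.3532 132.4646] turn -5.638842850088306e-05
```

Call:
servo_tool(
  motion=[
    [0,0,15,0],
    [0,0,40,0],
    [0,0,70,0],
    [0,0,95,0],
    [0,0,115,0],
    [0,0,127,0],
    [0,0,132,0],
    [0,0,132,0],
  ],
)

```text
time_s: 2.55
tool_pos: [0.486, 0.0836, 0.0686]
ee_rot: [[-0.153, 0.988, -0.001], [0.988, 0.153, 0.0], [0.0, -0.001, -1.0]]
force: [1.3, -0.3, 0.3]
width: 0.0004
```

Call:
servo_tool(
  motion=[
    [-4,0,0,0],
    [-9,0,0,0],
    [-14,0,0,0],
    [-19,0,0,0],
    [-24,0,0,0],
    [-29,0,0,0],
    [-34,0,0,0],
    [-40,0,0,0],
    [-46,0,0,0],
    [-52,0,0,0],
    [-58,0,0,0],
    [-64,0,0,0],
    [-70,0,0,0],
    [-76,0,0,0],
    [-82,0,0,0],
    [-88,0,0,0],
    [-94,0,0,0],
    [-100,0,0,0],
    [-103,0,0,0],
    [-105,0,0,0],
  ],
)

```text
time_s: 4.55
tool_pos: [0.5023, -0.0212, 0.0686]
ee_rot: [[-0.152, 0.988, -0.0], [0.988, 0.152, 0.0], [0.0, -0.0, -1.0]]
force: [-0.9, 0.6, 1.0]
width: 0.0004
```

Run:
```python
from h import *
st()
```

```text
t 4.55 box [45.28   -0.2485 68.6211] F [0.7515 0.7921 1.017 ] w 0.0003867340115770602 q [-0.2644  0.3517  1.8568 -0.      0.9332 -0.417 ]
```

Call:
servo_tool(
  motion=[
    [-3,0,0,0],
    [-6,0,0,0],
    [-9,0,0,0],
    [-12,0,0,0],
    [-15,0,0,0],
    [-17,0,0,0],
    [-18,0,0,0],
    [-18,0,0,0],
  ],
)

```text
time_s: 5.35
tool_pos: [0.5049, -0.038, 0.0686]
ee_rot: [[-0.152, 0.988, -0.0], [0.988, 0.152, 0.001], [0.001, -0.0, -1.0]]
force: [-0.3, 5.0, 1.6]
width: 0.0002
```

Call:
servo_tool(
  motion=[
    [-1,0,0,0],
    [-2,0,0,0],
    [-3,0,0,0],
    [-4,0,0,0],
    [-4,0,0,0],
  ],
)

```text
time_s: 5.85
tool_pos: [0.5055, -0.042, 0.0686]
ee_rot: [[-0.153, 0.988, -0.0], [0.988, 0.153, 0.001], [0.001, -0.0, -1.0]]
force: [-1.3, 4.0, 1.8]
width: -0.0001
```

Call:
servo_tool(
  motion=[
    [-1,0,0,0],
    [-2,0,0,0],
    [-3,0,0,0],
    [-3,0,0,0],
  ],
)

```text
time_s: 6.25
tool_pos: [0.5063, -0.0462, 0.0687]
ee_rot: [[-0.153, 0.988, 0.0], [0.988, 0.153, -0.001], [-0.001, 0.0, -1.0]]
force: [-0.7, 1.3, 1.2]
width: 0.0006
```

Call:
servo_tool(
  motion=[
    [-1,0,0,0],
    [-2,0,0,0],
    [-3,0,0,0],
    [-4,0,0,0],
    [-4,0,0,0],
  ],
)

```text
time_s: 6.75
tool_pos: [0.5062, -0.0464, 0.0687]
ee_rot: [[-0.151, 0.988, -0.001], [0.988, 0.151, 0.005], [0.005, -0.0, -1.0]]
force: [-0.8, 16.2, 4.7]
width: 0.0002
```

Run:
```python
from h import *
st()
```

```text
t 6.75 box [19.7537 -0.2481 68.6537] F [16.1731 -1.6466  4.7414] w 0.00023633625181358205 q [-0.3145  0.3607  1.8423  0.0058  0.9411 -0.4699]
```

Call:
servo_tool(
  motion=[
    [4,0,0,0],
    [10,0,0,0],
    [20,0,-5,0],
    [30,0,-25,0],
    [45,0,-55,0],
    [65,0,-90,0],
    [95,0,-120,0],
    [130,0,-140,0],
    [160,0,-150,0],
    [180,0,-150,0],
    [190,0,-150,0],
    [190,0,-150,0],
  ],
  claw=50,
)

```text
time_s: 7.95
tool_pos: [0.4773, 0.1392, 0.2187]
ee_rot: [[-0.154, 0.988, -0.0], [0.988, 0.154, -0.0], [-0.0, -0.0, -1.0]]
force: [0.5, -0.4, 0.8]
width: 0.0499
```

Run:
```python
from h import *
st()
a=robot.snapshot("top");b=robot.snapshot("scene")
cv2.imwrite("pics/t1.png",a);cv2.imwrite("pics/s1.png",b)
r=lambda i,s:cv2.resize(i,None,fx=s,fy=s,interpolation=cv2.INTER_CUBIC)
a=r(a[205:300,165:320],5);b=r(b[150:260,250:385],5)
b=b[:,:];a=cv2.copyMakeBorder(a[:, :],0,75,0,0,0);cv2.imwrite("pics/c3.png",a[:475]);cv2.imwrite("pics/c4.png",b)
```

```text
t 7.95 box [207.6117  -0.0239 218.6881] F [-0.4625 -0.4189  0.785 ] w 0.04988311898723223 q [ 0.0592  0.174   1.6792 -0.0003  1.2884 -0.0957]
```

View pics/c3.png

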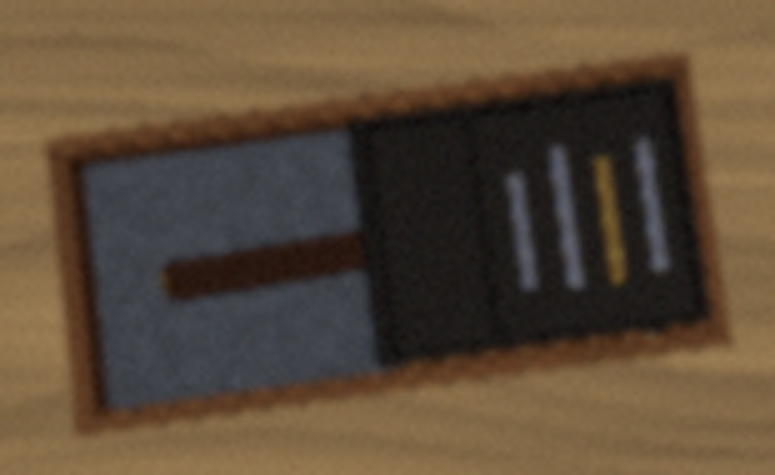

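View pics/c4.png

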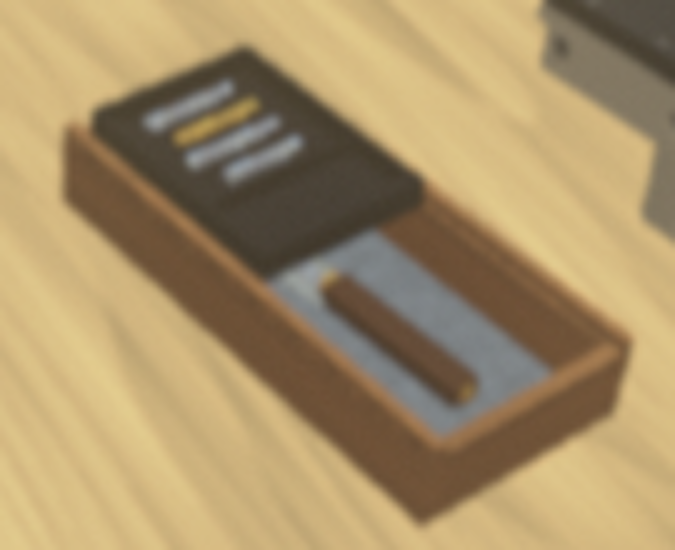

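Tray is fully open, sitting on the deck; the handle lies in the opening: in the top crop its end is at (162,280) and its axis passes (355,251).

Run:
```python
from h import *
bx=lambda p:(p-T[:3,3])@T[:3,:3]*1000
f=lambda u,v,z:bx(ray("top",165+u/5,205+v/5,z))
print("end",f(161,281,.014),"handle",f(175,280,.022),f(355,251,.022),"front wall",f(352,125,.067),f(382,365,.067),"end wall inner",f(82,165,.046),f(105,405,.046))
g=lambda u,v,z:bx(ray("scene",250+u/5,150+v/5,z))
print("scene end",g(467,388,.014),"start",g(325,282,.014),"wall corner outer",g(425,522,0),g(430,450,.046),g(632,345,.054))
```

```text
end [106.2072   0.8273  14.    ] handle [98.8478  1.6427 22.    ] [16.5134 -0.0594 22.    ] front wall [  8.7651 -52.3448  67.    ] [ 9.245  52.0726 67.    ] end wall inner [131.1035 -53.3651  46.    ] [132.467  52.444  46.   ]
scene end [101.4707   5.4271  14.    ] start [ 2.8172 -0.7263 14.    ] wall corner outer [145.4903 -61.7341   0.    ] [141.0455 -62.8607  46.    ] [150.8342  57.5609  54.    ]
```

Call:
servo_tool(
  motion=[
    [-15,0,0,0],
    [-45,-1,0,-0.01],
    [-80,-2,10,-0.025],
    [-103,-2,35,-0.025],
    [-113,-2,70,-0.025],
    [-115,-2,105,-0.025],
    [-115,-2,140,-0.025],
    [-115,-2,165,-0.025],
    [-115,-2,182,-0.025],
    [-115,-2,190,-0.025],
    [-115,-2,195,-0.025],
    [-115,-2,195,-0.025],
    [-115,-2,195,-0.025],
  ],
)

```text
time_s: 9.35
tool_pos: [0.494, 0.024, 0.0244]
ee_rot: [[-0.177, 0.984, 0.001], [0.984, 0.177, -0.0], [-0.001, 0.001, -1.0]]
force: [0.1, -0.3, -0.0]
width: 0.0496
```

Call:
servo_tool(
  motion=[
    [0,0,0,0],
    [0,0,0,0],
    [0,0,0,0],
    [0,0,0,0],
    [0,0,0,0],
    [0,0,0,0],
    [0,0,0,0],
    [0,0,0,0],
  ],
  claw=0,
  grip_force=5,
)

```text
time_s: 10.15
tool_pos: [0.4934, 0.0244, 0.0237]
ee_rot: [[-0.177, 0.984, 0.0], [0.984, 0.177, 0.0], [0.0, 0.0, -1.0]]
force: [0.7, 0.1, -0.2]
width: 0.0175
```

Run:
```python
from h import *
st()
```

```text
t 10.15 box [91.7077  1.6244 23.6539] F [-0.042  -0.6523 -0.1866] w 0.017546328425252274 q [-0.1769  0.4086  1.9168  0.0001  0.8161 -0.355 ]
```

Call:
servo_tool(
  motion=[
    [0,0,-2,0],
    [0,0,-5,0],
    [0,0,-8,0],
    [0,0,-11,0],
    [-1,0,-14,0],
    [-1,0,-17,0],
    [-1,0,-20,0],
    [-1,0,-20,0],
  ],
)

```text
time_s: 10.95
tool_pos: [0.4938, 0.0233, 0.0441]
ee_rot: [[-0.177, 0.984, 0.001], [0.984, 0.177, -0.0], [-0.0, 0.001, -1.0]]
force: [-0.1, -0.6, -0.3]
width: 0.018
```

Run:
```python
from h import *
st()
b=robot.snapshot("scene")
cv2.imwrite("pics/c5.png",cv2.resize(b[130:260,250:405],None,fx=4.5,fy=4.5,interpolation=cv2.INTER_CUBIC))
```

```text
t 10.95 box [90.543   1.375  44.1408] F [-0.5308  0.1952 -0.2544] w 0.018023489051369072 q [-0.179   0.3758  1.8999  0.      0.8651 -0.3569]
```

View pics/c5.png

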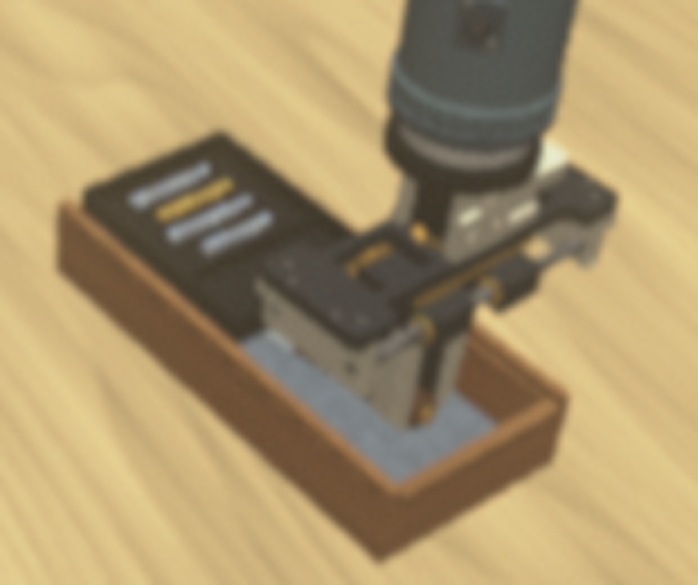

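Call:
servo_tool(
  motion=[
    [-1,0,-3,0],
    [-2,0,-7,0],
    [-3,0,-11,0],
    [-4,0,-15,0],
    [-5,0,-19,0],
    [-3,0,-20,0],
    [0,0,-22,0],
    [4,0,-24,0],
    [8,0,-27,0],
    [12,0,-29,0],
    [16,0,-31,0],
    [16,0,-31,0],
  ],
)

```text
time_s: 12.2
tool_pos: [0.4907, 0.0397, 0.075]
ee_rot: [[-0.178, 0.984, 0.0], [0.984, 0.178, 0.0], [-0.0, 0.0, -1.0]]
force: [-0.1, -0.6, -0.2]
width: 0.0179
```

Run:
```python
from h import *
st()
b=robot.snapshot("scene");a=robot.snapshot("top")
b=cv2.resize(b[130:260,250:405],None,fx=3.8,fy=3.8,interpolation=cv2.INTER_CUBIC)
cv2.imwrite("pics/c6.png",b)
```

```text
t 12.2 box [107.2367   1.9964  74.9605] F [-0.5618  0.2151 -0.2051] w 0.017913029755765496 q [-0.1464  0.3264  1.8761  0.0001  0.9388 -0.3252]
```

View pics/c6.png

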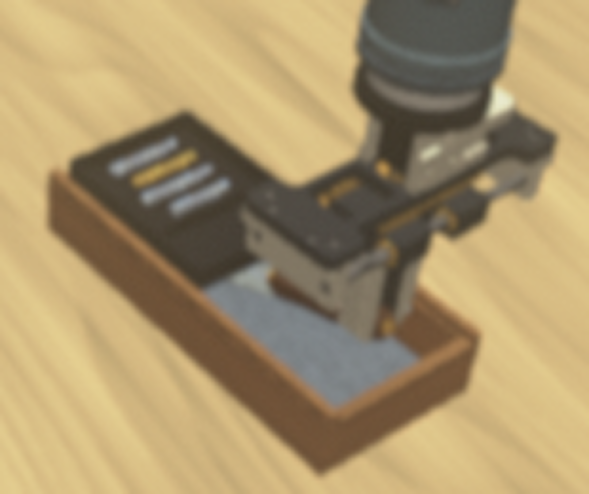

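The horn is tilting in the pads (handle's blade end at (275,285) low, grip high), with small forces. Draw on, steepening.

Call:
servo_tool(
  motion=[
    [3,0,-3,0],
    [6,0,-7,0],
    [9,0,-10,0],
    [12,0,-13,0],
    [14,0,-16,0],
    [16,0,-20,0],
    [17,0,-24,0],
    [18,0,-28,0],
    [19,0,-33,0],
    [20,0,-38,0],
    [20,0,-42,0],
    [20,0,-42,0],
  ],
)

```text
time_s: 13.5
tool_pos: [0.4876, 0.0587, 0.1174]
ee_rot: [[-0.177, 0.984, 0.001], [0.984, 0.177, -0.0], [-0.0, 0.001, -1.0]]
force: [0.6, -0.5, -0.7]
width: 0.0178
```

Run:
```python
from h import *
st()
b=robot.snapshot("scene")
cv2.imwrite("pics/c7.png",cv2.resize(b[110:260,250:405],None,fx=3.8,fy=3.8,interpolation=cv2.INTER_CUBIC))
```

```text
t 13.5 box [126.5303   2.0949 117.3729] F [-0.5851 -0.4744 -0.654 ] w 0.017772667541311456 q [-0.1077  0.2666  1.8335  0.      1.0402 -0.2857]
```

View pics/c7.png

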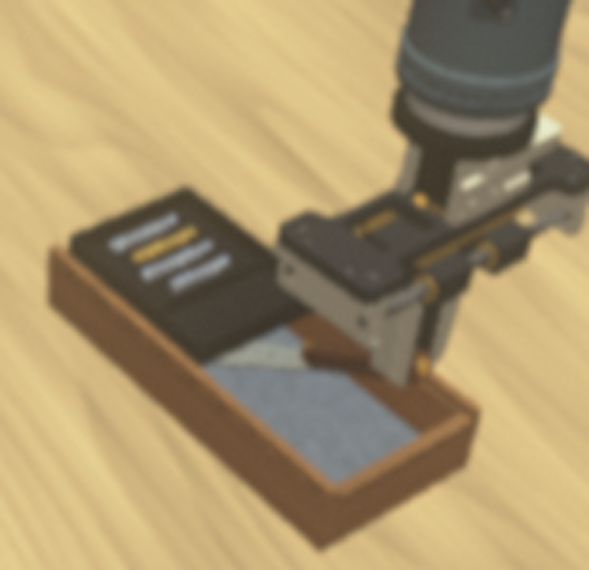

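Run:
```python
from h import *
def pl(u,v,y=1):
    R=T[:3,:3];a=(ray("scene",u,v,0)-T[:3,3])@R;b=(ray("scene",u,v,.1)-T[:3,3])@R
    return (a+(b-a)*(y/1000-a[1])/(b[1]-a[1]))*1000
s=3.8
for u,v in((303,348),(305,365),(225,357),(365,360)): print(pl(250+u/s,110+v/s))
```

```text
[48.1022  1.     62.8995]
[52.1709  1.     51.0984]
[-20.9263   1.       4.1988]
[98.8439  1.     90.0124]
```

Junction ≈ (50,57), grip ≈ (127,103): 31° tilt with tip about (-36,6), as planned. Continue.

Call:
servo_tool(
  motion=[
    [3,0,-4,0],
    [5,0,-8,0],
    [7,0,-12,0],
    [9,0,-16,0],
    [10,0,-21,0],
    [10,0,-26,0],
    [10,0,-31,0],
    [10,0,-36,0],
    [11,0,-41,0],
    [12,0,-46,0],
    [13,0,-52,0],
    [13,0,-52,0],
  ],
)

```text
time_s: 14.75
tool_pos: [0.4854, 0.0717, 0.1696]
ee_rot: [[-0.177, 0.984, 0.002], [0.984, 0.177, -0.0], [-0.0, 0.002, -1.0]]
force: [1.2, 0.3, -0.7]
width: 0.0185
```

Run:
```python
from h import *
st()
b=robot.snapshot("scene")
cv2.imwrite("pics/c8.png",cv2.resize(b[90:260,250:405],None,fx=3.4,fy=3.4,interpolation=cv2.INTER_CUBIC))
```

```text
t 14.75 box [139.6408   2.3122 169.6293] F [ 0.074  -1.2637 -0.6889] w 0.018455360538345966 q [-0.0813  0.2057  1.7679  0.0001  1.1662 -0.2594]
```

View pics/c8.png

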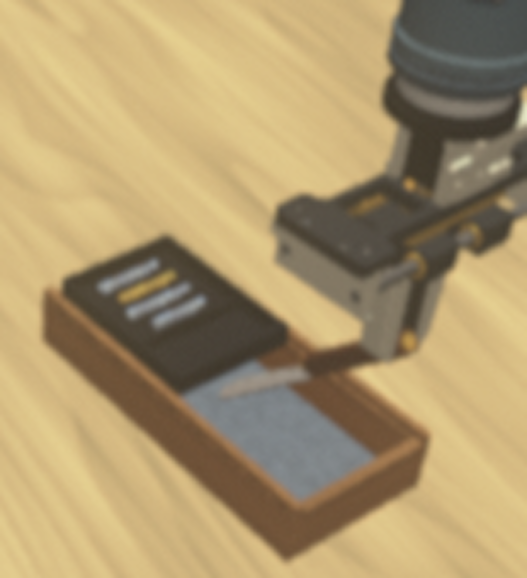

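```bash
cat >> h.py <<'E'
def pl(u,v,y=1,n="scene"):
    R=T[:3,:3];a=(ray(n,u,v,0)-T[:3,3])@R;b=(ray(n,u,v,.1)-T[:3,3])@R
    return (a+(b-a)*(y/1000-a[1])/(b[1]-a[1]))*1000
E
python3 - <<'E'
from h import *
s=3.4
for u,v in((222,393),(303,370),(365,348)): print(pl(250+u/s,90+v/s))
E
```

```text
[ 1.8174  1.     15.2218]
[75.3505  1.     91.47  ]
[122.4194   1.     144.2842]
```

Call:
servo_tool(
  motion=[
    [4,0,0,0],
    [9,0,-1,0],
    [15,0,-2,0],
    [21,0,-3,0],
    [27,0,-4,0],
    [33,0,-6,0],
    [39,0,-8,0],
    [44,0,-12,0],
    [48,0,-18,0],
    [50,0,-25,0],
    [50,0,-32,0],
    [50,0,-40,0],
    [50,0,-50,0],
    [50,0,-60,0],
    [50,0,-70,0],
    [50,0,-78,0],
    [50,0,-80,0],
    [50,0,-80,0],
  ],
)

```text
time_s: 16.6
tool_pos: [0.4762, 0.1207, 0.249]
ee_rot: [[-0.177, 0.984, 0.001], [0.984, 0.177, 0.0], [-0.0, 0.001, -1.0]]
force: [0.2, -0.0, -0.6]
width: 0.0182
```

Call:
servo_tool(
  motion=[
    [0,0,-5,0],
    [0,0,-15,0],
    [0,0,-28,0],
    [0,0,-42,0],
    [0,0,-56,0],
    [0,0,-70,0],
    [0,0,-82,0],
    [0,0,-92,0],
    [0,0,-98,0],
    [0,0,-100,0],
    [0,0,-100,0],
    [0,0,-100,0],
    [0,0,-100,0],
    [0,0,-100,0],
  ],
  grip_force=20,
)

```text
time_s: 18.0
tool_pos: [0.4758, 0.1208, 0.3482]
ee_rot: [[-0.177, 0.984, -0.001], [0.984, 0.177, 0.0], [0.0, -0.001, -1.0]]
force: [-0.8, -0.8, -0.5]
width: 0.0178
```

Run:
```python
from h import *
st()
b=robot.snapshot("scene")
cv2.imwrite("pics/c9.png",cv2.resize(b[20:290,200:470],None,fx=2.2,fy=2.2,interpolation=cv2.INTER_CUBIC))
```

```text
t 18.0 box [189.6636   4.2891 348.2265] F [-0.7109  0.9474 -0.5163] w 0.01781379356688947 q [ 0.0209  0.0968  1.456   0.      1.5897 -0.1571]
```

View pics/c9.png

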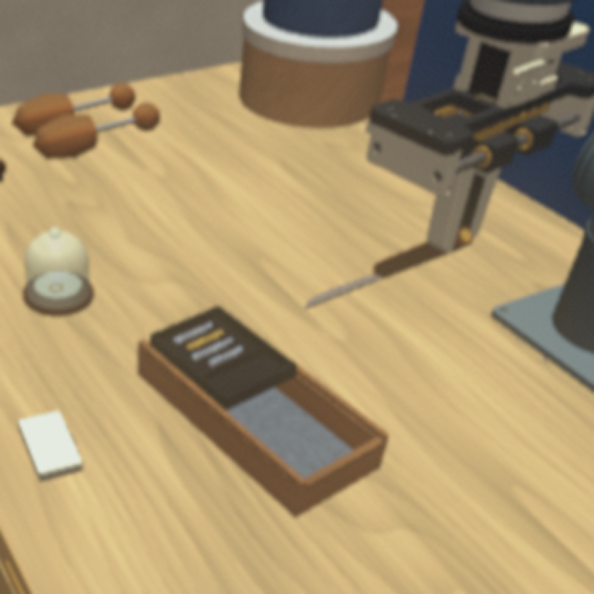

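Call:
servo_tool(
  motion=[
    [0,0,0,0],
    [0,0,0,0],
    [0,0,0,0],
    [0,0,0,0],
    [0,0,0,0],
    [0,0,0,0],
    [0,0,0,0],
    [0,0,0,0],
    [0,0,0,0],
    [0,0,0,0],
  ],
)

```text
time_s: 19.05
tool_pos: [0.476, 0.1208, 0.3487]
ee_rot: [[-0.177, 0.984, -0.0], [0.984, 0.177, 0.0], [0.0, -0.0, -1.0]]
force: [0.3, -0.4, -0.3]
width: 0.0177
```

Run:
```python
from h import *
s=2.2
for u,v in((308,304),(380,268),(440,245)): print(pl(200+u/s,20+v/s,4))
b=robot.snapshot("scene");old=cv2.imread("pics/c9.png")
n=cv2.resize(b[20:290,200:470],None,fx=2.2,fy=2.2,interpolation=cv2.INTER_CUBIC)
d=cv2.absdiff(n,old);print("motion diff horn",d[230:320,290:480].max(),d.mean())
s1=cv2.imread("pics/s1.png");d=cv2.absdiff(b,s1);print("tray diff",d[150:205,260:325].mean())
s0=cv2.imread("pics/scene0.png")
d=cv2.absdiff(b,s0)
for n,(y0,y1,x0,x1) in dict(cuff=(290,345,250,305),case=(203,240,203,242),dome=(120,165,205,245)).items(): print(n,d[y0:y1,x0:x1].mean(),d[y0:y1,x0:x1].max())
st(); robot.sign_off()
```

```text
[ 54.0791   4.     195.2727]
[129.7221   4.     279.0347]
[182.5669   4.     329.8267]
motion diff horn 20 0.7345471172631667
tray diff 3.022843822843823
cuff 2.658512396694215 6
case 2.6077616077616077 6
dome 2.634074074074074 6
t 19.1 box [189.6066   4.1034 348.6571] F [-0.0132  0.4122 -1.018 ] w 0.017992525929599407 q [ 0.0209  0.0964  1.4554 -0.      1.5898 -0.1571]
the job is handed in; nothing more can be done
```

The job is done and handed in at 19.1 s: the shoehorn is out of the box and held in the gripper, and the tray is still fully open.

- **Tray:** It was already about 25 mm open at the start. I pushed it back past the catch to its end stop. The push rose to 5 N, fell to about 1 N, then met a 16 N stop. It did not move between the picture taken just after the push and the last one.
- **Drawing out:** I took the handle near its end with a 5 N grip. It tilted in the pads, handle end up, as I drew it slantwise out past the deck and tray. The force readings between steps stayed below about 1.5 N.
- **Final hold:** I tightened the grip to 20 N and held still for a second. The shoehorn sits at about 47°, with its lowest point (the blade tip) at about z 195 mm, some 128 mm above the tray top, where 50 mm was required. A picture difference of up to 20 grey levels remained around the shoehorn before and after that second. I took it as image noise or settling and did not look further.
- **Bystanders:** The cufflink box, collar case and dome look the same as in the first picture.

No check failed. The two cameras differed by about 5 mm on where the handle end lay, which did not affect the grasp.

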